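# Hang a lead rack on two hooks by feel

### The arm

A 6-joint arm with a two-finger parallel gripper is mounted at the origin on a cart in front of the work surface, level with it; the furniture and walls round the work are solid. World frame = base frame: x ahead of the robot, y to its left, z up, the work surface at z = 0. Lengths are in mm, angles in rad, forces in N, time in s.
With the tool pointing down it reaches from about 300 to 775 mm from the base axis. Payload 14.6 kg.
Tool frame: the origin (TCP) lies at the very end of the fingers, on their centre line; the grasp point (between the pads) lies 19 mm behind it; z points along the fingers, y is the line along which they close (so a half turn about z gives the same grasp; the last joint's range is limited). The gripper opens to 85 mm and grips with 20 to 120 N. Pads are 22 mm wide; open, the fingers measure 114 mm over their backs; the gripper's body (76 mm by 85 mm) begins 54 mm behind the grasp point. The pads swing forward as they close: fully open they stand 13 mm farther back than shut.
Start: joints at [-1.399, 0.3, 1.521, -0, 1.321, -0.067], TCP at [130.089, -534.384, 231.281] pointing down, gripper open.
Joint ranges: [-3.03, 3.03], [-0.79, 2.21], [0.23, 2.52], [-1.04, 4.18], [0, 3.07], [-2.55, 2.55]. Speed limits (rad/s): [2.22, 2.22, 2.57, 3.14, 3.14, 3.14].

### API

Orientations are given as a unit quaternion [w, x, y, z].
In Python, from bench import arm, effector, optics, get_time_s, get_joint_positions, get_dq, get_joint_efforts, get_tcp_pos, get_tool_rot, get_contact_force, get_moment, get_opening, get_gripper_force gives the robot as it stands. Calls block until the motion is done:
- arm.movep(position, orientation): joint-space move of the TCP to a pose.
- arm.line_to(position, attitude=None, feed=150): straight line of the TCP; attitude=None keeps the orientation; feed is the mean speed in mm/s.
- arm.movej(angles): joint-space move.
- effector.command_gripper(opening, force=None): opening from 0.0 (shut) to 1.0 (fully open); force is the grip in N (None keeps the last); returns when the fingers have stopped.
- arm.sleep(seconds).
- arm.solve_ik(position, orientation): joint angles nearest the present ones, or None.
- optics.snapshot(name): name is "side" or "top" or "wrist"; returns a dict with "pixels" (480x640x3 uint8, red, green, blue), "K" (3x3 intrinsics, pixels), "rvec" (rotation vector, rad) and "tvec" (3), from world to camera coordinates, as OpenCV has them; the wrist camera has in their place "T_tool_cam" (4x4, takes a point from camera to tool coordinates, whose origin is the TCP and whose axes are the flange's). Camera axes: x right, y down, z forward; pixel columns grow to the right and rows downward; lengths in mm; the calibration is good to about 2 mm. A picture is of the moment at which its call begins: read the wrist's pose just before it. There is no depth.
A pose or a line that the arm cannot do raises arm.Unreachable and nothing moves.
- arm.close_job(): hands the job in; it is judged then, once.
Readings, each from a call of its own:
- get_time_s(): time.
- get_joint_positions(): joint angles.
- get_dq(): joint speeds.
- get_joint_efforts(): joint torques, N m.
- get_tcp_pos(): TCP position.
- get_tool_rot(): TCP orientation.
- get_contact_force(): force on the tool from outside, world axes, zero at the start.
- get_moment(): the same for the moment, N m.
- get_opening(): opening from 0.0 (shut) to 1.0 (fully open).
- get_gripper_force(): force on a finger pad.
Only numpy, scipy, OpenCV 4.12 (cv2) and the standard library are available. Lean on these libraries where they do the work, as an engineer would, in place of code of your own. Each camera call takes 0.05 s, during which the arm holds its last target. There are 200 camera calls.

### The job

Pick up the wide steel lead rack that stands on the bench and hang it on the two-hook stand: lay its bar on the front shelves of both hooks, slide it in under the guards until both ends drop into their seats, and before you let go press it down lightly (5 to 10 N) to make sure that both ends are home. The two hooks are each clamped at a height of its own that is not measured, so feel for them and never push the rack against the stand with more than 25 N. Leave the tape roll, the black capacitor and the flux tin where they are.

Things in the scene. Friction and masses are not known exactly. Their poses are not given: they have to be found in the camera images.
- stand: Fixed stand: dark steel base 85 x 270 x 10 mm, two aluminium posts 191 mm high with a dark steel hook clamped on each. Origin on the bench midway under the line of the two seats; z up, y along the seat line, x from the hooks' open front to the posts (posts at x = +36 mm, y = +-110 mm; hooks 16 mm wide there). Between the hooks (|y| < 90 mm) nothing stands above z = 37 mm.
- seat_a_lowest (a point): Fixed point of the stand at y = +110 mm, z = 120 mm: middle of this hook's seat floor if the hook were at its lowest. The hook is really clamped h = 0 to 18 mm higher; h is NOT measured and differs for each hook and run. Hooks are rigid and stay put. Front shelf: flat, top 8 mm above the seat floor, x = -42 to -8 mm. Seat: notch x = -8 to +8 mm, ended by a back wall.
- seat_b_lowest (a point): The same point for the other hook, at y = -110 mm, with its own unknown h. On both hooks a guard covers the seat: x = -14 to +18 mm, underside 25 mm and top 31 mm above the seat floor. So the bar is laid on the open shelf (x about -27 mm), slides towards +x through the 17 mm gap under the guard, and drops 8 mm into the seat.
- rack: Lead rack: plain grey steel frame, 0.28 to 0.44 kg, upright on a comb foot 34 x 164 x 8 mm. Origin: centre of the underside; x across the bar, y along it, z up; same either way round. Round bar, 10 mm thick, 280 mm long, centre 60 mm up; straps at y = +-75 mm join it to the foot; collars 18 mm thick at |y| = 128 to 136 mm stay outside the hooks. A thin rung runs with its top 29 mm up.
- rack_grip (a point): Centre of the round grip boss in the middle of the rack's bar, 60 mm above the underside; axes as the rack's. The boss is a disc of 18 mm diameter with flat faces 20 mm apart across x: grasp it there from above. Held lightly (about 25 N), the rack pivots between the fingers about x when one end is pushed up by a few newtons, so both ends can find their hooks.
- bar_end_a (a point): Point on the bar's centre line 110 mm from the boss centre, at +y of the rack: the part that goes on one hook. It lies 5 mm above that hook's seat floor when seated, 13 mm above it when on the front shelf.
- bar_end_b (a point): The same point at -y of the rack, for the other hook.
- tape_roll: Black tape roll lying flat, 58 mm diameter, 19 mm high; origin at the centre of its underside. Leave alone.
- capacitor_2: Black upright capacitor can, 40 mm diameter, 51 mm high; origin at the centre of its underside. Leave alone.
- flux_tin: Yellow round tin, 52 mm diameter, 21 mm high; origin at the centre of its underside. Leave alone.

How it is judged:
By the outcome, as a careful person would: the job done as asked, in the order asked, and still so for the second after the job is handed in, with the robot touching nothing.
It also fails if it takes over 72 s, if anything falls off the work surface, if the arm or the gripper's body presses on something with over 40 N, if the wrist force passes 120 N, or if a joint passes its speed limit or range.

## Working session

There is one attempt and no reset: what is moved stays moved. The work goes in short steps, each a Python script; the robot and the scene stay as the last script left them, time stands still between calls to the robot, and variables do not carry over. Pictures are saved under pics/ and viewed, at most 10 in all, crops included, and the job is handed in when it is done.

```bash
mkdir -p pics; ls; python3 - <<'E'
from bench import *
import cv2
for n in ("side","top"):
    s=optics.snapshot(n); cv2.imwrite(f"pics/{n}0.png",s["pixels"][:,:,::-1])
    print(n,s["K"],s["rvec"],s["tvec"])
print(get_time_s(),get_tool_rot(),get_contact_force(),get_opening())
E
```

```text
pics
side [[582.88272606   0.         330.53418162]
 [  0.         582.88272606 237.08776123]
 [  0.           0.           1.        ]] [ 0.76198104 -2.22643661  1.43601383] [ 537.47037433  138.99746926 1276.09342833]
top [[619.29755002   0.         329.39231148]
 [  0.         619.29755002 233.80771952]
 [  0.           0.           1.        ]] [ 2.13383822 -2.1096062   0.18831185] [ 232.05774664  504.54709257 1191.05635402]
0.1 [-5.03388665e-04  9.92880409e-01  1.19114393e-01 -3.64136218e-05] [-0.31475242 -0.35946728  0.14693984] 0.9975507266528076
```

View pics/top0.png

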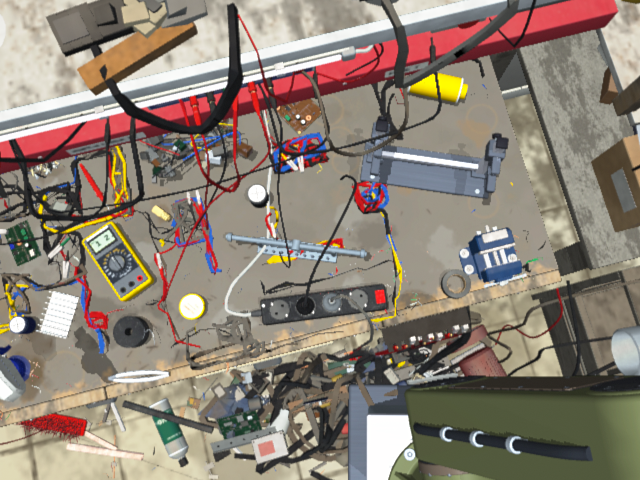

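View pics/side0.png

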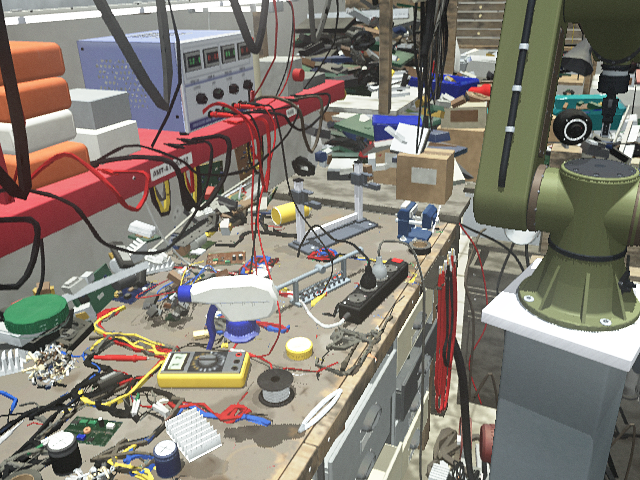

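The top view shows the rack's bar from about (228,238) to (370,256) and the stand around (430,165), with posts near (380,130) and (497,145). I'll enlarge both areas.

```bash
python3 - <<'E'
import cv2,numpy as np
t=cv2.imread("pics/top0.png")
a=cv2.resize(t[220:270,215:385],None,fx=4.7,fy=4.7,interpolation=cv2.INTER_CUBIC)
b=cv2.resize(t[115:207,350:520],None,fx=3.75,fy=3.75,interpolation=cv2.INTER_CUBIC)
o=np.zeros((600,800,3),np.uint8)
o[:a.shape[0],:a.shape[1]]=a; o[240:240+b.shape[0],:b.shape[1]]=b
cv2.imwrite("pics/crop1.png",o)
s=cv2.imread("pics/side0.png")
cv2.imwrite("pics/crop2.png",cv2.resize(s[145:325,260:460],None,fx=3.3,fy=3.3,interpolation=cv2.INTER_CUBIC))
E
```

```text
(no output)
```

View pics/crop1.png

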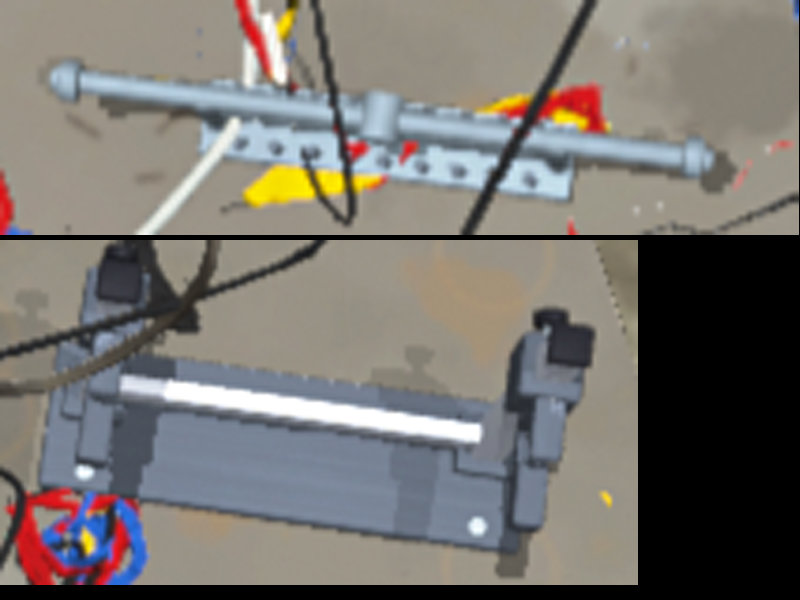

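View pics/crop2.png

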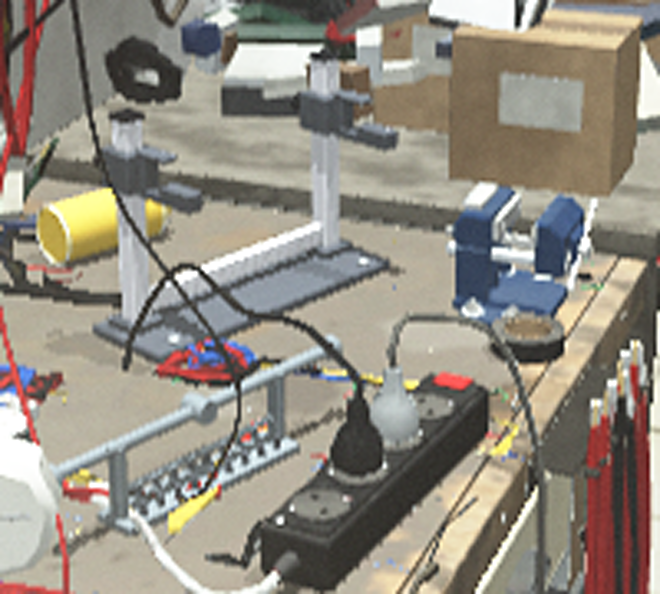

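Top view, full-image pixels: the collars are at (228.8,236.6) and (363.3,253.4), and the boss is at (296.1,244.7). The post caps are at (382,125.7) and (502,143), and the shelf tips are at (375.3,173.7) and (490.8,191). In the side view the boss is at (321.5,268.3) and the post feet are at (300.9,242.6) and (358.5,220.2). I'll fit both poses from these.

```bash
cat > h.py <<'E'
import numpy as np, cv2
from scipy.optimize import least_squares
CAM={"side":(582.88272606,330.53418162,237.08776123,[0.76198104,-2.22643661,1.43601383],[537.47037433,138.99746926,1276.09342833]),
"top":(619.29755002,329.39231148,233.80771952,[2.13383822,-2.1096062,0.18831185],[232.05774664,504.54709257,1191.05635402])}
def proj(n,P):
    f,cx,cy,r,t=CAM[n]
    K=np.array([[f,0,cx],[0,f,cy],[0,0,1.]])
    return cv2.projectPoints(np.array(P,float).reshape(-1,3),np.array(r),np.array(t),K,None)[0].reshape(-1,2)
def back(n,uv,z):
    f,cx,cy,r,t=CAM[n]; R=cv2.Rodrigues(np.array(r))[0]
    d=R.T@np.array([(uv[0]-cx)/f,(uv[1]-cy)/f,1]); c=-R.T@np.array(t)
    return c+d*(z-c[2])/d[2]
def place(p,L):
    c,s=np.cos(p[2]),np.sin(p[2]); L=np.atleast_2d(L)
    return np.c_[p[0]+c*L[:,0]-s*L[:,1],p[1]+s*L[:,0]+c*L[:,1],L[:,2]]
E
python3 - <<'E'
from h import *
for n,uv in (("top",(228.8,236.6)),("top",(363.3,253.4)),("top",(296.1,244.7)),("side",(321.5,268.3)),("side",(360.9,249.5))): print(n,back(n,uv,60).round(1))
print("caps",back("top",(382,125.7),191),back("top",(502,143),191))
print("feet",back("side",(300.9,242.6),10),back("side",(358.5,220.2),10))
print("basecorn",back("top",(360.7,180.9),10),back("top",(488.7,197.7),10))
print("side captop",back("side",(298.5,179.8),191),back("side",(357.9,162.3),191))
for h in (0,9,18):
  print("tips top",h,back("top",(375.3,173.7),128+h).round(1),back("top",(490.8,191),128+h).round(1),"side",back("side",(260+200/3.3,145+195/3.3),128+h).round(1),back("side",(260+395/3.3,145+132/3.3),128+h).round(1))
E
```

```text
top [491.7 436.7  60. ]
top [461.  170.6  60. ]
top [476.9 303.1  60. ]
side [475.3 296.9  60. ]
side [461.9 164.   60. ]
caps [676.47395341 143.18613874 191.        ] [645.66676831 -73.75806309 191.        ]
feet [682.04941771 136.41656737  10.        ] [649.51784853 -81.6382045   10.        ]
basecorn [622.17179007 173.9208761   10.        ] [588.79632311 -92.34288587  10.        ]
side captop [673.06385754 143.20379322 191.        ] [638.97712204 -66.38901775 191.        ]
tips top 0 [604.  151.3 128. ] [572.4 -66.6 128. ] side [622.8 118.5 128. ] [583.5 -92.8 128. ]
tips top 9 [601.4 151.9 137. ] [570.  -64.3 137. ] side [607.3 136.8 137. ] [568.6 -71.  137. ]
tips top 18 [598.8 152.5 146. ] [567.7 -62.  146. ] side [591.8 155.1 146. ] [553.7 -49.1 146. ]
```

```bash
cat >> h.py <<'E'
def q(yaw): # tool down, tool y along (cos yaw, sin yaw)
    f=yaw+np.pi/2; return [0,np.cos(f/2),np.sin(f/2),0]
def wsnap(name):
    from bench import optics,get_tcp_pos,get_tool_rot
    p=np.array(get_tcp_pos()); w=np.array(get_tool_rot()); s=optics.snapshot("wrist")
    from scipy.spatial.transform import Rotation
    T=np.eye(4); T[:3,:3]=Rotation.from_quat(np.r_[w[1:],w[0]]).as_matrix(); T[:3,3]=p
    M=np.linalg.inv(T@np.array(s["T_tool_cam"]))
    cv2.imwrite(f"pics/{name}.png",s["pixels"][:,:,::-1]); np.savez(f"pics/{name}.npz",K=s["K"],M=M)
def wback(name,uv,z):
    d=np.load(f"pics/{name}.npz"); R,t,K=d["M"][:3,:3],d["M"][:3,3],d["K"]
    v=R.T@np.linalg.inv(K)@np.array([uv[0],uv[1],1]); c=-R.T@t
    return (c+v*(z-c[2])/v[2]).round(1)
E
python3 - <<'E'
from h import *
from bench import *
print(optics.snapshot("wrist")["T_tool_cam"])
arm.movep([500,45,330],q(-.137)); print(get_joint_positions(),get_contact_force(),get_time_s()); wsnap("ws")
arm.movep([476,302,230],q(-.115)); print(get_joint_positions(),get_contact_force(),get_time_s()); wsnap("wr")
a=cv2.imread("pics/ws.png");b=cv2.imread("pics/wr.png")
cv2.imwrite("pics/wboth.png",np.hstack([cv2.resize(a,(400,300)),cv2.resize(b,(400,300))]))
E
```

```text
[[-6.98017961e-04 -9.60577078e-01 -2.78012930e-01  7.06712511e+01]
 [ 9.99999743e-01 -6.25079416e-04 -3.50993828e-04  3.22670524e-01]
 [ 1.63376466e-04 -2.78013103e-01  9.60577268e-01 -1.43046096e+02]
 [ 0.00000000e+00  0.00000000e+00  0.00000000e+00  1.00000000e+00]]
[ 1.56252916e-02  1.33361601e-01  1.49592006e+00 -4.10827583e-05
  1.51259129e+00  1.53742981e-01] [ 0.68415082  0.59412268 -0.76084699] 2.6167
[ 4.98716334e-01  3.30725700e-01  1.48215345e+00 -2.32833306e-04
  1.32783162e+00  6.14622952e-01] [ 0.52528122 -0.22032418  0.78385486] 3.7417
```

View pics/wboth.png

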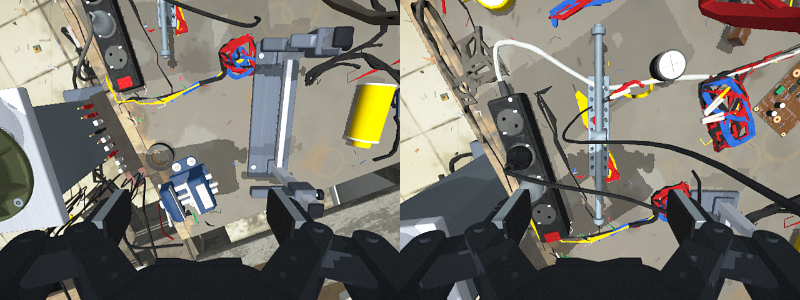

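The left frame shows the stand standing upright in the picture, with hook a at about (600,70) and hook b at about (560,385) at full resolution. The right frame shows the rack vertical at full-resolution column ~395. I'll enlarge both.

```bash
python3 - <<'E'
import cv2,numpy as np
a=cv2.imread("pics/ws.png");b=cv2.imread("pics/wr.png")
o=np.zeros((600,800,3),np.uint8)
f=lambda im,k:cv2.resize(im,None,fx=k,fy=k,interpolation=cv2.INTER_CUBIC)
o[:300,:570]=f(a[40:140,390:580],3)      # hook a
o[300:600,:570]=f(a[340:440,390:580],3)  # hook b
o[:600,580:790]=f(b[40:470,320:470],1.3953)[:600,:210] 
cv2.imwrite("pics/crop3.png",o)
E
```

```text
Traceback (most recent call last):
ValueError: could not broadcast input array from shape (600,209,3) into shape (600,210,3)
```

```bash
python3 - <<'E'
import cv2,numpy as np
a=cv2.imread("pics/ws.png");b=cv2.imread("pics/wr.png")
o=np.zeros((600,800,3),np.uint8)
f=lambda im,k:cv2.resize(im,None,fx=k,fy=k,interpolation=cv2.INTER_CUBIC)
o[:300,:570]=f(a[40:140,390:580],3)      # hook a
o[300:600,:570]=f(a[340:440,390:580],3)  # hook b
o[:600,580:789]=f(b[40:470,320:470],1.3953)[:600,:209] 
cv2.imwrite("pics/crop3.png",o)
E
```

```text
(no output)
```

View pics/crop3.png

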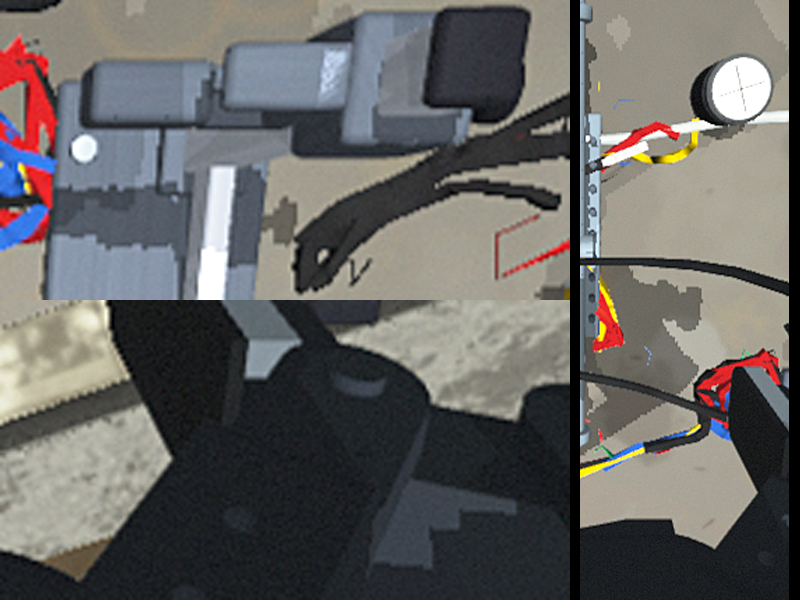

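I used the wrong scale: the half-size view is 1/1.6, so hook b is at about (456,312) and the rack is at column ~316. Crop again.

```bash
python3 - <<'E'
import cv2,numpy as np
a=cv2.imread("pics/ws.png");b=cv2.imread("pics/wr.png")
o=np.zeros((600,800,3),np.uint8)
f=lambda im,k:cv2.resize(im,None,fx=k,fy=k,interpolation=cv2.INTER_CUBIC)
o[:330,:540]=f(a[250:360,380:560],3)  # hook b
o[350:600,:500]=f(b[190:240,270:370],5) # boss
o[:,560:680]=f(b[20:170,300:330],4)  # end a
o[:,680:800]=f(b[250:400,300:330],4)  # end b
cv2.imwrite("pics/crop4.png",o)
E
```

```text
(no output)
```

View pics/crop4.png

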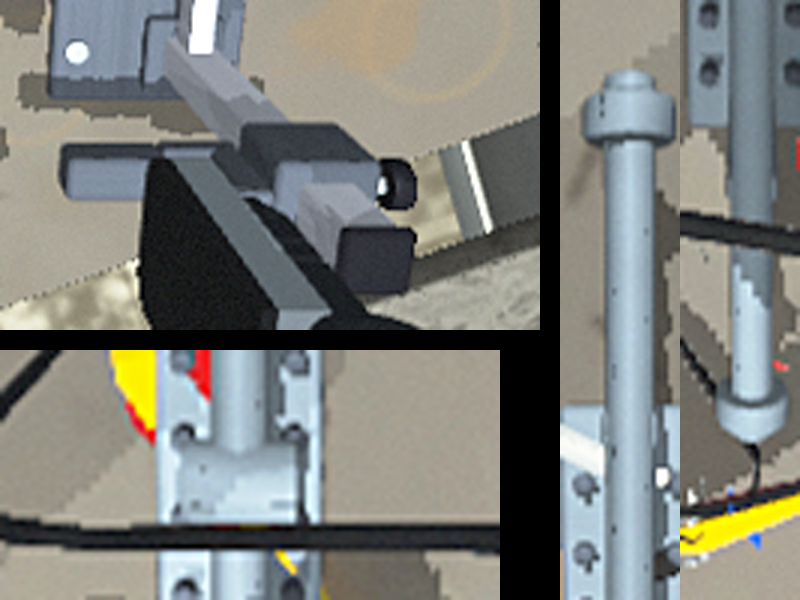

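Hook b's shelf tip is at (401.7,305), its cap at about (506,338) and the base corner at (396.7,281.7). On the rack, the collars are at (317.2,49.5) and (318,352) and the boss is at about (317.7,221).

```bash
python3 - <<'E'
from h import *
for uv in ((317.2,49.5),(318,352),(317.7,221)): print("rack",wback("wr",uv,60))
print("base",wback("ws",(410,66.7),10),wback("ws",(396.7,281.7),10))
print("caps",wback("ws",(550,60),193),wback("ws",(506,338),193))
for z in (128,137,146): print("tips",z,wback("ws",(419,71.7),z),wback("ws",(401.7,305),z))
for z in (151,160): print("guard front a",wback("ws",(465,65.5),z))
E
```

```text
rack [492.1 434.6  60. ]
rack [461.8 170.   60. ]
rack [476.7 299.9  60. ]
base [625.9 174.9  10. ] [589.7 -89.1  10. ]
caps [676.6 141.7 193. ] [647.  -73.7 193. ]
tips 128 [603.7 154.4 128. ] [572.4 -63.7 128. ]
tips 137 [601.3 153.4 137. ] [570.7 -59.1 137. ]
tips 146 [598.8 152.3 146. ] [569.1 -54.5 146. ]
guard front a [634.3 151.2 151. ]
guard front a [630.8 150.2 160. ]
```

The fits agree. The rack is at (477,302.3) with yaw -0.114, and the stand origin is at about (626,39) with yaw -0.137. Now the pick.

```bash
python3 - <<'E'
from h import *
from bench import *
qr=q(-.114)
print("F0",get_contact_force())
effector.command_gripper(0.55,40)
arm.line_to([477,302.3,110],qr,feed=150)
arm.line_to([477,302.3,41],feed=80); print(get_contact_force())
effector.command_gripper(0.0,40); print("open",get_opening(),get_gripper_force(),get_contact_force())
arm.line_to([477,302.3,60],feed=60); arm.sleep(.1); print("lift",get_opening(),get_contact_force())
arm.line_to([477,302.3,175],feed=150)
arm.sleep(.2); print(get_opening(),get_contact_force(),get_moment(),get_time_s(),get_tcp_pos())
E
```

```text
F0 [ 0.09751513 -1.25250812 -0.21583938]
[-0.44064986 -0.00866214  0.69345858]
open 0.2204806760338903 39.403197169303894 [-1.92496421 -0.51379667  6.54979798]
lift 0.2248468461500935 [-0.13838372 -0.0568444  -3.65798277]
0.22703499757746365 [-1.16246813 -0.12545506 -3.7153639 ] [ 0.00828306  0.02069563 -0.01292831] 8.25 [476.76223762 302.15819069 174.14070998]
```

```bash
cat >> h.py <<'E'
S=np.array([626.0,39.1]); YAW=-.137
def W(x,y,z): return list(place([S[0],S[1],YAW],[x,y,z])[0])
def F(n=4):
    from bench import arm,get_contact_force,get_moment
    a=[]
    for _ in range(n): arm.sleep(.012); a.append(np.r_[get_contact_force(),get_moment()])
    a=np.mean(a,0); c,s=np.cos(YAW),np.sin(YAW)
    r=lambda v:np.array([c*v[0]+s*v[1],-s*v[0]+c*v[1],v[2]])   # stand axes
    return np.r_[r(a[:3]),r(a[3:])]
E
python3 - <<'E'
from h import *
from bench import *
np.set_printoptions(precision=2,suppress=True)
arm.line_to(W(-60,0,175),q(YAW),feed=170)
arm.line_to(W(-27,0,160),feed=100)
effector.command_gripper(0.0,25); arm.sleep(.1)
b=F(10); print("base",b,get_opening(),get_time_s())
arm.line_to(W(-27,0,150),feed=60)
z=150; n=0
while z>105:
    z-=1; arm.line_to(W(-27,0,z),feed=18); f=F()
    if abs(f-b)[2]>1 or abs(f-b)[3]>.08: print(z,f-b)
    if f[2]-b[2]>8: break
print("end",z,get_tcp_pos(),get_time_s())
E
```

```text
base [-0.44 -0.29 -3.27  0.   -0.01 -0.  ] 0.22454684248529902 10.9
129 [0.51 0.17 1.81 0.1  0.01 0.03]
128 [ 0.12 -0.43  3.35  0.18  0.04  0.02]
127 [ 0.33 -1.63  5.29  0.14 -0.02  0.02]
126 [-3.33 -2.08 13.74 -0.03  0.68  0.03]
end 126 [599.49  42.74 127.09] 18.0167
```

Hook a was touched at TCP z ≈129.5 and hook b at ≈126.5, so the bar lies on both shelves. Next I ease off to light contact and slide in to the back wall.

```bash
python3 - <<'E'
from h import *
from bench import *
np.set_printoptions(precision=2,suppress=True)
b=np.array([-.44,-.29,-3.27,0,-.01,0])
z=126.8; x=-27
arm.line_to(W(x,0,z),feed=18); arm.sleep(.1); print("ease",F()-b,get_tcp_pos())
hit=False
while x<8:
    x+=1.0; arm.line_to(W(x,0,z),feed=18); f=F()-b
    if f[2]>7: z+=.3
    if f[2]<2.5 and x<-11: z-=.3
    if int(x)%3==0 or abs(f[0])>3: print(x,round(z,1),f)
    if f[0]<-7 : hit=True; break
t=np.array(get_tcp_pos()); d=t[:2]-S; c,s=np.cos(YAW),np.sin(YAW)
print("hit",hit,x,t,"local x",c*d[0]+s*d[1],get_time_s(),get_opening())
s=optics.snapshot("side"); cv2.imwrite("pics/side1.png",cv2.resize(s["pixels"][150:270,270:430,::-1],None,fx=5,fy=5,interpolation=cv2.INTER_CUBIC))
E
```

```text
ease [-0.64 -1.76  8.7   0.06  0.22  0.  ] [599.42  42.73 127.15]
-26.0 127.1 [-3.66 -1.97 10.32  0.02  0.63  0.23]
-25.0 127.4 [-3.09 -0.44  9.13  0.18  0.61  0.27]
-24.0 127.4 [-2.23  0.79  5.56  0.39  0.45  0.23]
-21.0 127.4 [-1.33 -0.05  3.27  0.34  0.24  0.15]
-18.0 127.4 [-0.66  0.4   3.1   0.31  0.24  0.16]
-15.0 127.4 [-0.98  0.23  3.66  0.33  0.25  0.15]
-12.0 127.4 [-1.05  0.76  3.27  0.33  0.27  0.16]
-9.0 127.4 [-0.7  -0.45  3.06  0.34  0.28  0.17]
-6.0 127.4 [-0.3   0.18  2.95  0.32  0.15  0.08]
-3.0 127.4 [ 0.86  0.53  0.54  0.03 -0.06 -0.04]
0.0 127.4 [-0.19  0.67  0.31 -0.01  0.02  0.02]
3.0 127.4 [ 0.63  0.08 -0.11 -0.01  0.   -0.02]
5.0 127.4 [-8.61 -0.72  3.9  -0.09  1.43 -0.  ]
hit True 5.0 [630.13  38.57 127.35] local x 4.159224941695332 27.4667 0.22520197967362177
```

View pics/side1.png

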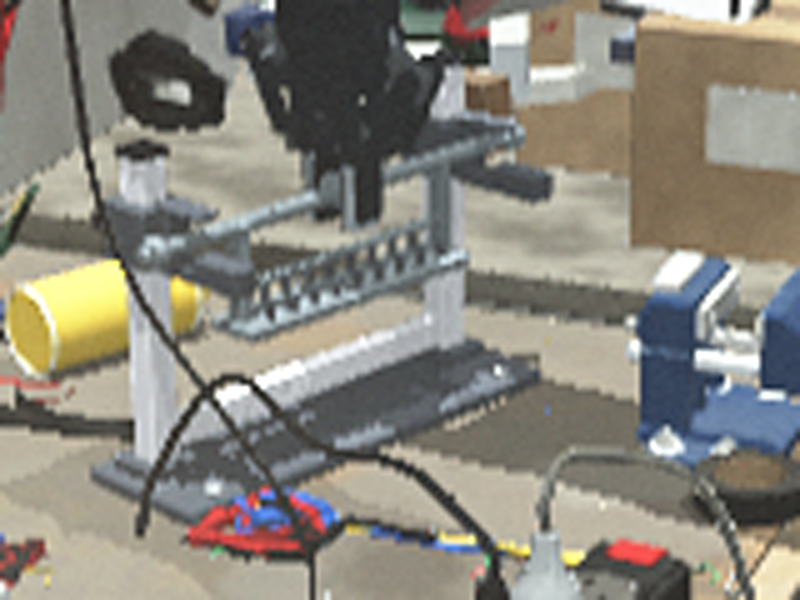

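The bar is under both guards and against the back wall (bar a at about (150,250), bar b at about (515,135) in the crop). Now I back off about 2.5 mm and lower into the seats.

```bash
python3 - <<'E'
from h import *
from bench import *
np.set_printoptions(precision=2,suppress=True)
b=np.array([-.44,-.29,-3.27,0,-.01,0])
z=127.4; x=1.5
arm.line_to(W(x,0,z),feed=18); arm.sleep(.05); print(F()-b)
while z>112:
    z-=.5; arm.line_to(W(x,0,z),feed=18); f=F()-b
    if f[2]>1.2 or abs(f[0])>2: print(z,f,get_tcp_pos()[2])
    if f[2]>7: break
arm.sleep(.15); f=F(10); print("end",z,f,"abs z",f[2]+b[2],get_tcp_pos(),get_time_s(),get_opening())
E
```

```text
[ 0.22  0.08  0.33 -0.01 -0.   -0.  ]
120.9 [-0.05 -0.09  1.31  0.06  0.03 -0.01] 120.96537669247842
120.4 [ 0.42 -0.34  1.75  0.09  0.03  0.01] 120.5073725983914
119.9 [ 0.62 -0.44  2.15  0.11 -0.    0.01] 119.98969032249437
119.4 [ 0.34 -0.68  3.3   0.14  0.06  0.02] 119.47061327803476
118.9 [-0.55 -1.39  7.07  0.06  0.23  0.02] 119.20289911423296
end 118.9 [-1.43 -1.83  5.52  0.04  0.25  0.03] abs z 2.2464071492247997 [627.6   38.9  119.17] 32.9917 0.22289478980166025
```

The bar dropped 7.9 mm (TCP z 127.1 to 119.2), and the force is shared between both ends. Now the press to about 6 N, then release.

```bash
python3 - <<'E'
from h import *
from bench import *
np.set_printoptions(precision=2,suppress=True)
z=118.9; x=1.5
for _ in range(10):
    z-=.15; arm.line_to(W(x,0,z),feed=10); arm.sleep(.1); f=F(6); print(round(z,2),f,get_tcp_pos()[2])
    if f[2]>5.6: break
arm.sleep(.5); print("press",F(10),get_time_s())
E
```

```text
118.75 [-1.81 -2.05  6.56  0.04  0.36  0.03] 119.15501629963376
press [-2.34 -2.05  6.28  0.05  0.35  0.03] 33.975
```

```bash
python3 - <<'E'
from h import *
from bench import *
np.set_printoptions(precision=2,suppress=True)
arm.line_to(W(1.5,0,119.05),feed=10); print(F())
effector.command_gripper(0.55); print(get_opening(),F())
arm.line_to(W(1.5,0,180),feed=80); print(F())
arm.line_to(W(-60,0,330),feed=150); arm.sleep(.3); print(F(),get_time_s())
s=optics.snapshot("side"); a=cv2.resize(s["pixels"][160:250,290:390,::-1],None,fx=4,fy=4,interpolation=cv2.INTER_CUBIC)
wsnap("w2"); b=cv2.imread("pics/w2.png"); b=cv2.resize(b,(640,480))
o=np.zeros((600,800,3),np.uint8); o[:360,:400]=a; o[:600,400:]=cv2.resize(b[20:380,340:580],(400,600))
cv2.imwrite("pics/final.png",o)
E
```

```text
[-0.58 -2.12  4.84  0.04  0.15  0.01]
0.5522948517070745 [-0.28 -0.04 -0.04  0.03 -0.01 -0.02]
[ 0.14 -0.03  0.27 -0.02  0.04 -0.  ]
[ 0.    0.23 -0.02  0.01 -0.    0.  ] 37.1833
```

View pics/final.png

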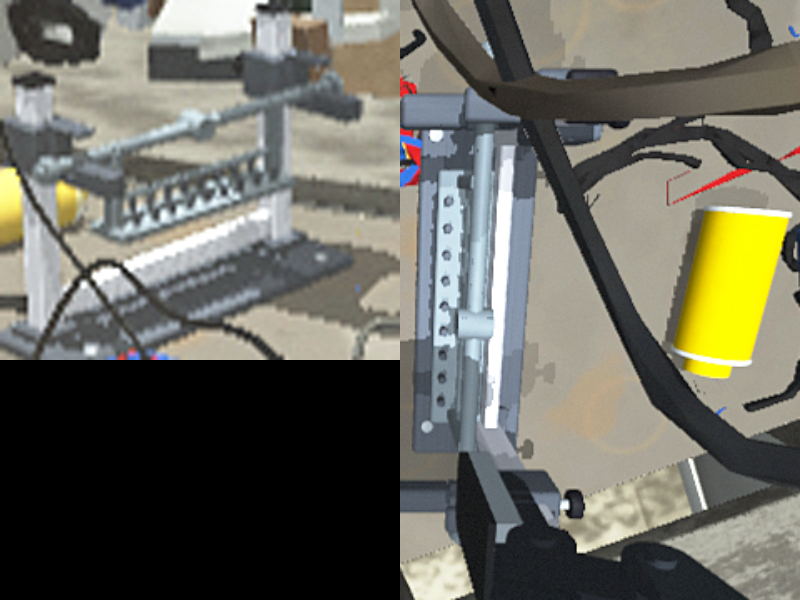

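The rack hangs with its bar under both guards and down in the seats. The foot hangs clear and the gripper is free, so I'll hand the job in.

```bash
python3 -c "
from bench import *
print(arm.close_job(),get_time_s())"
```

```text
the job is handed in; nothing more can be done
the job is handed in; nothing more can be done
```

The rack hangs on both hooks: its bar dropped 8 mm into the seats, I pressed it down with about 6 N before letting go, and I handed the job in at about 37 s with the gripper clear.

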